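# Lay out the stone setter's kit tray

## Robot

A 7-joint arm with a two-finger parallel gripper is mounted at the origin on a cart in front of the work surface, level with it; the furniture and walls round the work are solid. World frame = base frame: x ahead of the robot, y to its left, z up, the work surface at z = 0. Lengths are in m, angles in rad, forces in N, time in s.
With the tool pointing down it reaches from about 0.425 to 0.875 m from the base axis. Payload 9.9 kg.
Tool frame: the origin (TCP) lies midway between the tips of the shut fingers; the grasp point (between the pads) lies 19 mm behind it (env.tcp_to_grasp is the distance from the TCP to the grasp point, in m); z points along the fingers, y is the line along which they close (so a half turn about z gives the same grasp; the last joint's range is limited). The gripper opens to 85 mm and grips with 20 to 120 N. Pads are 22 mm wide; open, the fingers measure 114 mm over their backs; the gripper's body (76 mm by 85 mm) begins 54 mm behind the grasp point. The pads swing forward as they close: fully open they stand 13 mm farther back than shut.
Start: joints at [1.234, 0.576, 0.025, 1.437, -0.015, 1.129, -0.057], TCP at [0.169, -0.654, 0.231] pointing down, gripper open.
Joint ranges: [-2.76, 2.76], [-0.34, 2.15], [-1.52, 1.57], [0.19, 2.46], [-1.09, 4.23], [0.17, 1.99], [-2.82, 2.82]. Speed limits (rad/s): [2.22, 2.22, 3.01, 3.01, 3.14, 3.14, 3.14].

## Interface

Orientations are given as a unit quaternion [x, y, z, w].
In Python, from cell import env gives the robot as it stands. The module is installed in compiled form; this text tells all that it offers.
- The arm moves only by the tool jog_arm, never from a script. Its argument "moves" is a list that holds one entry, the list of rows, each a list of 7 numbers: the shift along the world's x, y, z in mm, then the turn, a rotation vector about the world's x, y, z in degrees, then the gripper command: -1 is shut, 1 is fully open, values between are in proportion. A call has 1 to 12 rows; each row shifts and turns the commanded pose from where the row before left it; what a row does not reach is not made up. A row lasts 1/10 s, in which the tool goes at most 50 mm and 8.59 degrees, less where a joint would pass 70% of its speed; a pose out of reach is approached as far as the arm can. A call is refused whole if a number of a shift passes 50 or a number of a turn 8.59, either way. A call with a gripper value outside its range is refused whole. The fingers move at their own pace and stop on an object; the grip force is fixed at half the most. Time passes only in rows, so rows that do not move let the fingers close. It gives the time, the measured TCP pose, the force, the opening and the grip force at its end, in the units of the state.
- env.read_state(): the state, without advancing time (a new reading comes with each control period).
- env.snapshot(name): name is "scene" or "top" or "wrist"; returns a dict with "pixels" (384x512x3 uint8, red, green, blue), "fx", "fy", "cx", "cy" (pixels), "D" ([k1, k2, p1, p2, k3] as OpenCV has them; the pictures are not rectified), "rvec" (rotation vector, rad) and "tvec" (3), from world to camera coordinates, as OpenCV has them; the wrist camera has in their place "mount" (4x4, takes a point from camera to tool coordinates, whose origin is the TCP and whose axes are the flange's). Camera axes: x right, y down, z forward; pixel columns grow to the right and rows downward; lengths in m; the calibration is good to about 2 mm. A picture is of the moment at which its call begins: read the wrist's pose just before it. There is no depth.
- env.sign_off(): hands the job in; it is judged then, once.
The state is a dict: "time_s": time; "joint_positions": joint angles; "joint_vel": joint speeds; "effort": joint torques, N m; "position": TCP position; "eef_rot": TCP orientation; "contact_force": force on the tool from outside, world axes, zero at the start; "wrist_torque": the same for the moment, N m; "finger_gap": opening from 0.0 (shut) to 1.0 (fully open); "finger_force": force on a finger pad.
Only numpy, scipy, OpenCV 4.12 (cv2) and the standard library are available. Lean on these libraries where they do the work, as an engineer would, in place of code of your own. Each camera call takes 0.05 s, during which the arm holds its last target. There are 200 camera calls.

## Task

Lay out the stone setter's kit: put the graver, the waisted wooden ring clamp, the folding loupe and the small round tin into the kit tray, each in the foam pocket cut to its shape, lying flat on the pocket's floor. Set them in, do not drop them, and leave the screw clamp and the little dark burnisher where they lie.

Things in the scene. Friction and masses are not known exactly. Their poses are not given: they have to be found in the camera images.
- graver: engraver's tool lying on the bench, 108 mm long (its y): turned wooden ball handle, 33 mm wide and 31 mm high, its middle 39 mm from the origin towards +y; behind the ball a neck 14 mm wide, then a thin steel blade to y = -53 mm. Origin at the centre of its length, on the underside; z up. About 45 g, most of it in the ball: hold it by the ball, across x.
- ring_clamp: waisted wooden ring clamp with a split end, 104 mm long (its y), 32 mm wide (x), 30 mm high, about 70 g, lying on its side. Origin at the middle of the underside; z up. Hold it across x at the middle, where to the touch it is 32 mm wide.
- loupe: folding loupe lying flat, swung open, 69 mm long (its y): metal case 26 mm wide and 13 mm high from y = -3 to +34 mm, black-rimmed lens 20 to 24 mm wide towards y = -35 mm. Origin at the middle of its length, on the underside; z up. About 50 g. Hold it across x by the case, 15 mm from the origin towards +y.
- small_tin: small round screw-lid tin, 49 mm in diameter, 20 mm high, about 60 g, lid up. Origin at the centre of the underside; z up. Hold it across the rim. It or the loupe may lie just in front of a fixed bench vice, 100 mm high, that takes up about x 0.51 to 0.71 m, y -0.17 to +0.01 m: there, close the fingers parallel to the blocks' x axes to keep the gripper's body clear.
- pocket_graver: foam block 62 x 134 mm (x, y) in the kit tray with the graver's pocket: fixed; origin at the centre of the block's underside, block top 14 mm above it; pocket floor 5 mm above it, 9 mm deep. A well 42 mm wide (x) from y = +18 to +60 mm for the ball handle, then a slot 20 mm wide down to y = -60 mm for the blade. The graver lies origin over origin, +y along +y, ball in the wide well.
- pocket_clamp: foam block 62 x 134 mm (x, y) in the kit tray with the ring clamp's pocket: fixed; origin at the centre of the block's underside, block top 14 mm above it; pocket floor 5 mm above it, 9 mm deep; a plain trough 42 mm wide (x) and 114 mm long (y), centred. The clamp lies along y, either end first. It may change places with the graver's block.
- pocket_loupe: smaller foam block 84 x 67 mm (x, y) in the kit tray with the loupe's pocket: fixed; origin at the centre of the block's underside, block top 14 mm above it; pocket floor 9 mm above it, 5 mm deep; 77 mm long along x and 38 mm wide along y, centred. The loupe lies with its length along the block's x, either end first, 8 mm proud of the foam. The tray's rim stands 1 mm above the foam.
- pocket_tin: smaller foam block 84 x 67 mm (x, y) in the kit tray with the tin's round pocket, 57 mm in diameter, centred: fixed; origin at the centre of the block's underside, block top 14 mm above it; pocket floor 6 mm above it, 8 mm deep. The tin goes in lid up and stands 12 mm proud of the foam. It may change places with the loupe's block.
- screw_clamp: look-alike that does not belong: two hardwood halves drawn together by two threaded rods, 41 x 85 x 30 mm. Origin at the middle of the underside. To be left alone.
- burnisher: look-alike that does not belong: short burnisher with a dark handle and a steel tip, 12 x 58 x 11 mm. Origin at the middle of the underside. To be left alone.
There are look-alikes about, which are no part of the job. There is more than one size of the small_tin; the one meant has the size given above.

How it is judged:
At the end, for the whole second after the job is handed in: Graver, ring clamp, loupe and small tin each lie at rest in their own pocket: origin within 10 mm of the pocket's centre in the block's x and in its y, underside within 3 mm of the pocket floor, tilted less than 0.12 rad, and graver, clamp and loupe within 0.2 rad of the pocket's long direction (x of graver in the frame of pocket_graver between -0.01 and 0.01 m and y of graver in the frame of pocket_graver between -0.01 and 0.01 m and z of graver in the frame of pocket_graver between 0.002 and 0.008 m and angle between each of graver, ring_clamp, loupe, small_tin's own z axis and vertical below 0.12 rad and linear speed of each of graver, ring_clamp, loupe, small_tin below 0.02 m/s and angle between the y axis of graver and the y axis of pocket_graver, either way round below 0.2 rad and x of ring_clamp in the frame of pocket_clamp between -0.01 and 0.01 m and y of ring_clamp in the frame of pocket_clamp between -0.01 and 0.01 m and z of ring_clamp in the frame of pocket_clamp between 0.002 and 0.008 m and angle between the y axis of ring_clamp and the y axis of pocket_clamp, either way round below 0.2 rad and x of loupe in the frame of pocket_loupe between -0.01 and 0.01 m and y of loupe in the frame of pocket_loupe between -0.01 and 0.01 m and z of loupe in the frame of pocket_loupe between 0.006 and 0.012 m and angle between the y axis of loupe and the x axis of pocket_loupe, either way round below 0.2 rad and x of small_tin in the frame of pocket_tin between -0.01 and 0.01 m and y of small_tin in the frame of pocket_tin between -0.01 and 0.01 m and z of small_tin in the frame of pocket_tin between 0.003 and 0.009 m); the robot touches nothing.
It fails at once if the screw clamp or the burnisher was moved by more than 20 mm (distance of any of screw_clamp, burnisher from where it was at the start of the episode above 0.02 m).
It fails at once if one of the four things was dropped or flung (faster than 0.9 m/s while not held, a fall of about 4 cm) ((linear speed of graver above 0.9 m/s and contact force between the fingers and graver below 0.05 N) or (linear speed of ring_clamp above 0.9 m/s and contact force between the fingers and ring_clamp below 0.05 N) or (linear speed of loupe above 0.9 m/s and contact force between the fingers and loupe below 0.05 N) or (linear speed of small_tin above 0.9 m/s and contact force between the fingers and small_tin below 0.05 N)).
It also fails if it takes over 96 s, if anything falls off the work surface, if the arm or the gripper's body presses on something with over 40 N, if the wrist force passes 120 N, or if a joint passes its speed limit or range.

## Working session

There is one attempt and no reset: what is moved stays moved. The work goes in short steps, Python scripts to look and compute and a tool call to move; the robot and the scene stay as the last step left them, time stands still between calls to the robot, and variables do not carry over. Pictures are saved under pics/ and viewed, at most 14 in all, crops included, and the job is handed in when it is done.

Besides the shell and the picture viewer there is one more tool, called after "Emit:" by a JSON object that holds its "op" and its "data", one argument or row to a line. jog_arm: Moves the arm, as the interface text tells. Its arguments: {"type":"object","properties":{"moves":{"type":"array"}},"required":["moves"]}

```bash
mkdir -p pics; cat > h.py <<'E'
import numpy as np, cv2
from scipy.spatial.transform import Rotation as R
from cell import env
def snap(n):
    st=env.read_state(); s=env.snapshot(n)
    s['K']=np.array([[s['fx'],0,s['cx']],[0,s['fy'],s['cy']],[0,0,1.]])
    s['D']=np.array(s['D'],float)
    if 'mount' in s:
        T=np.eye(4);T[:3,:3]=R.from_quat(st['eef_rot']).as_matrix();T[:3,3]=st['position']
        C=T@np.array(s['mount']); s['Rc']=C[:3,:3]; s['o']=C[:3,3]
    else:
        Rm=cv2.Rodrigues(np.array(s['rvec'],float))[0]; s['Rc']=Rm.T; s['o']=-Rm.T@np.array(s['tvec'],float).ravel()
    return s
def w(s,px,z):
    p=cv2.undistortPoints(np.array(px,float).reshape(-1,1,2),s['K'],s['D']).reshape(-1,2)
    d=np.c_[p,np.ones(len(p))]@s['Rc'].T
    return s['o']+d*((z-s['o'][2])/d[:,2:])
def proj(s,P):
    rv=cv2.Rodrigues(s['Rc'].T)[0]; return cv2.projectPoints(np.array(P,float).reshape(-1,1,3),rv,-s['Rc'].T@s['o'],s['K'],s['D'])[0].reshape(-1,2)
def save(s,f,crop=None,k=1.5):
    im=s['pixels'][:,:,::-1]
    if crop: im=im[crop[1]:crop[3],crop[0]:crop[2]]
    cv2.imwrite('pics/'+f,cv2.resize(im,None,fx=k,fy=k,interpolation=cv2.INTER_CUBIC))
E
python3 - <<'E'
from h import *
import pickle
for n in('top','scene'):
    s=snap(n); save(s,n+'0.png'); pickle.dump(s,open(n+'.pkl','wb')); print(n,s['o'],s['fx'],s['Rc'][:,2])
print(env.read_state(),env.tcp_to_grasp)
E
```

```text
top [ 0.32794264 -0.2326221   0.88239137] 356.90652835010405 [ 0.14848386  0.00781593 -0.98888394]
scene [0.21758667 0.29180338 0.68406063] 403.2373677348411 [ 0.29021681 -0.60373489 -0.74248123]
{'time_s': 0.1, 'joint_positions': array([ 1.23419352,  0.5764633 ,  0.02483019,  1.43779758, -0.01500188,
        1.12901664, -0.05649826]), 'joint_vel': array([-0.00119656, -0.00315992,  0.00138585, -0.00398057,  0.00099381,
        0.00093279,  0.00032714]), 'effort': array([ 7.16910246e-03, -7.67310119e+01,  2.25833751e+00, -2.86606139e+01,
        1.58452004e-02,  8.57593637e-03, -3.00370502e-06]), 'position': array([ 0.16874809, -0.65315416,  0.23052757]), 'eef_rot': array([ 9.92018656e-01,  1.26088947e-01, -1.27218819e-04, -7.39446180e-04]), 'contact_force': array([ 0.61441257, -0.27957   , -0.73336141]), 'wrist_torque': array([-0.00356183, -0.01315451,  0.02001499]), 'finger_force': 0.0, 'finger_gap': 1.0026218468409709} 0.0187
```

View pics/top0.png

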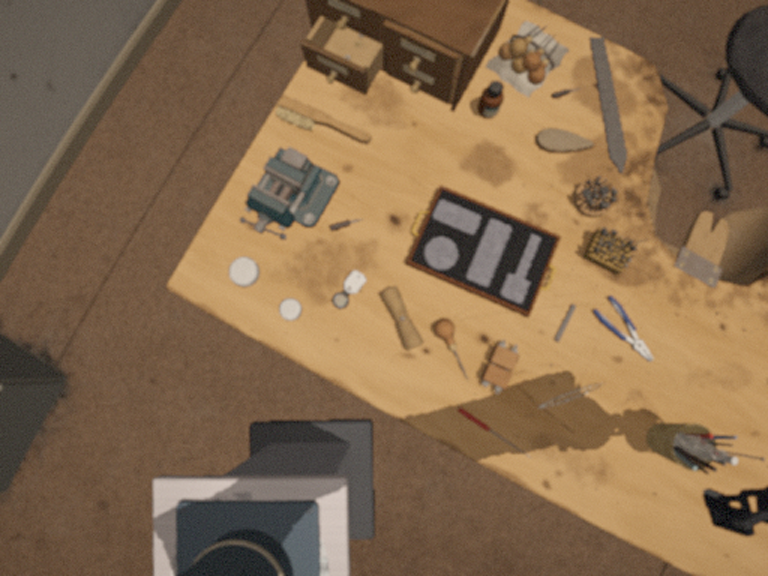

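View pics/scene0.png

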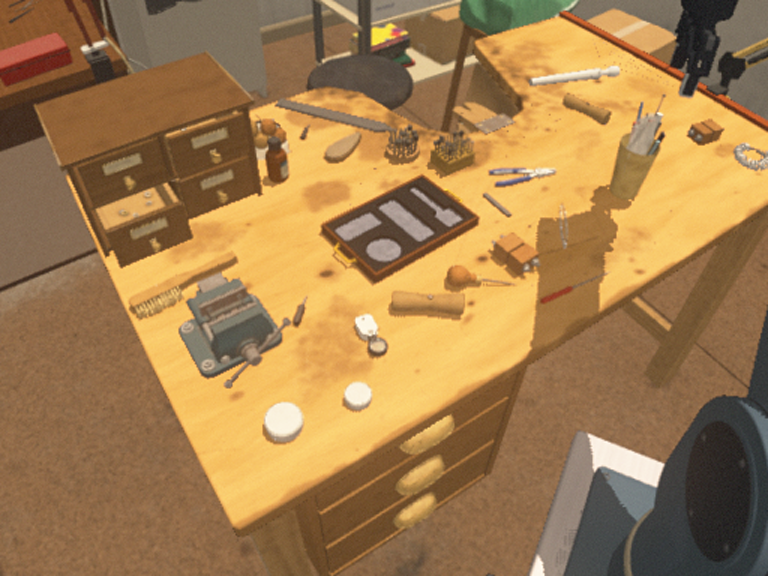

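The top picture (shown at 1.5×) has the tray at (485,250) with light pockets: loupe (457,217), tin (441,253), clamp (490,252), graver (522,270). Loose on the bench are the loupe (350,288), ring clamp (400,318), graver (447,340), screw clamp (500,365), burnisher (345,224) and two tins at (243,271) and (290,309). The scene picture agrees.

```bash
python3 - <<'E'
from h import *
import pickle
s=pickle.load(open('top.pkl','rb'))
V=lambda *p:np.array(p,float)/1.5
for n,p,z in [('tray',(485,250),.01),('loupe',(350,288),.006),('clamp',(400,318),.015),('graverball',(445,329),.015),('gravertip',(466,379),.003),('screw',(500,365),.015),('burn',(345,224),.005),('tinA',(243,271),.02),('tinB',(290,309),.02)]:
    print(n,w(s,V(*p),z).round(3)[0])
hsv=cv2.cvtColor(s['pixels'],cv2.COLOR_RGB2HSV)
m=((hsv[:,:,1]<70)&(hsv[:,:,2]>90)).astype(np.uint8)
for c in cv2.findContours(m,cv2.RETR_EXTERNAL,cv2.CHAIN_APPROX_NONE)[0]:
    a=cv2.contourArea(c)
    (x,y),_,_=cv2.minAreaRect(c)
    if a>60 and 100<x<400 and 80<y<260:
        P=w(s,c.reshape(-1,2),.008 if 275<x<370 else .02)[:,:2]*1000
        r=cv2.minAreaRect(P.astype(np.float32)); print((round(x*1.5),round(y*1.5)),a,np.round(r[0]),np.round(r[1]),round(r[2],1))
E
```

```text
tray [ 0.512 -0.4    0.01 ]
loupe [ 0.454 -0.174  0.006]
clamp [ 0.402 -0.255  0.015]
graverball [ 0.382 -0.327  0.015]
gravertip [ 0.301 -0.359  0.003]
screw [ 0.322 -0.414  0.015]
burn [ 0.564 -0.167  0.005]
tinA [0.485 0.002 0.02 ]
tinB [ 0.42  -0.076  0.02 ]
(290, 309) 154.0 [420. -75.] [35. 34.] 88.7
(349, 289) 219.5 [ 451. -172.] [29. 67.] 52.4
(244, 271) 279.0 [485.   1.] [48. 48.] 88.6
(441, 253) 367.0 [ 510. -326.] [56. 55.] 61.5
(523, 267) 444.0 [ 483. -462.] [ 41. 119.] 64.9
(489, 252) 673.5 [ 510. -406.] [ 42. 114.] 64.5
(456, 216) 408.5 [ 572. -355.] [79. 38.] 64.7
(294, 186) 1617.0 [631. -84.] [127. 106.] 59.6
```

Tin A (243,271) measures 48 mm and tin B (290,309) 35 mm, so A is the 49 mm one meant. The pockets also measure as specified (56, 42×114, 79×38 mm), with block x at about 64.6°. Next I move over the tools for a wrist view.

Emit:
{"op": "jog_arm", "data": {
  "moves": [
    [[22,34,0,0,0,0,1],[22,34,0,0,0,0,1],[22,34,0,0,0,0,1],[22,34,0,0,0,0,1],[22,34,0,0,0,0,1],[22,34,0,0,0,0,1],[22,34,0,0,0,0,1],[22,34,0,0,0,0,1],[22,34,0,0,0,0,1],[22,34,0,0,0,0,1],[22,34,0,0,0,0,1],[22,34,0,0,0,0,1]]
  ]
}}

```text
time_s: 1.3
position: [0.4333, -0.244, 0.2312]
eef_rot: [0.992, 0.126, -0.0, -0.0]
contact_force: [-0.2, 0.3, -0.6]
finger_gap: 1.002
finger_force: 0.0
```

```bash
python3 - <<'E'
from h import *
import pickle
s=snap('wrist'); save(s,'wr1.png'); pickle.dump(s,open('wr1.pkl','wb')); st=env.read_state()
print(st['position'],st['eef_rot'],s['o'],s['fx'],s['Rc'])
for p in [(0,0),(511,0),(511,383),(0,383)]: print(w(s,[p],0).round(3))
E
```

```text
[ 0.43761711 -0.23728897  0.23121918] [ 0.99153238  0.12984257  0.00130994 -0.00165394] [ 0.49745664 -0.22687854  0.37276837] 267.5934805536913 [[ 2.49786475e-01 -9.34871484e-01 -2.52234070e-01]
 [-9.68300940e-01 -2.41140918e-01 -6.51486562e-02]
 [ 8.16656630e-05  2.60511740e-01 -9.65470676e-01]]
[[0.561 0.114 0.   ]]
[[ 0.717 -0.49   0.   ]]
[[ 0.175 -0.784  0.   ]]
[[-0.056  0.111  0.   ]]
```

View pics/wr1.png

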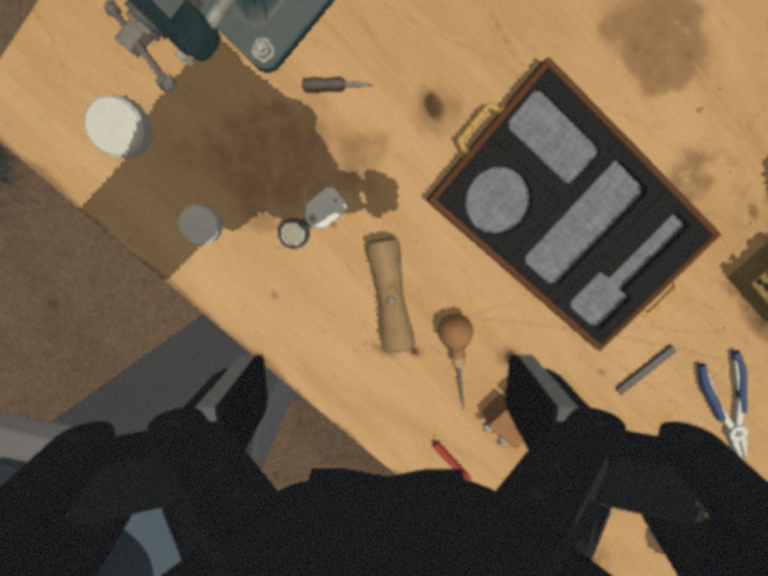

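The wrist picture (1.5×) shows everything: tin A (118,126), tin B (200,224), loupe case (325,207) and lens (293,233), clamp (390,295), graver ball (455,332) and tip (462,407), screw clamp (503,420), tray centre (575,205). The arm was still settling, so I retake it and segment.

```bash
cat > seg.py <<'E'
from h import *
def seg(s,seed,tol,r=45):
    lab=cv2.cvtColor(cv2.medianBlur(s['pixels'],3),cv2.COLOR_RGB2LAB).astype(float)
    x,y=map(int,seed); c=np.median(lab[y-2:y+3,x-2:x+3].reshape(-1,3),0)
    m=(np.linalg.norm((lab-c)*[.6,1,1],axis=2)<tol).astype(np.uint8)
    k=np.zeros_like(m); k[max(0,y-r):y+r,max(0,x-r):x+r]=1; m*=k
    n,l=cv2.connectedComponents(m); m=(l==l[y,x]).astype(np.uint8)
    m=cv2.morphologyEx(m,cv2.MORPH_OPEN,np.ones((3,3),np.uint8))
    return max(cv2.findContours(m,cv2.RETR_EXTERNAL,cv2.CHAIN_APPROX_NONE)[0],key=cv2.contourArea).reshape(-1,2)
def rect(s,c,z):
    r=cv2.minAreaRect((w(s,c,z)[:,:2]*1000).astype(np.float32)); (a,b),t=r[1],r[2]
    if a>b: a,b,t=b,a,t-90
    return np.round(r[0],1),np.round([a,b],1),round(t,1)   # centre, short, long, angle of the short side
E
python3 - <<'E'
from seg import *
import pickle
for _ in range(4): s=snap('wrist')
pickle.dump(s,open('wr2.pkl','wb')); st=env.read_state(); print(st['position'],st['eef_rot'])
im=s['pixels'][:,:,::-1].copy()
for n,p,z,t,r in [('tinA',(118,126),.02,14,40),('loupe',(322,207),.012,14,40),('clamp',(385,280),.02,11,50),('ball',(455,332),.015,16,25),('ptin',(497,200),.008,14,60),('ploupe',(552,136),.008,14,70),('pclamp',(583,222),.008,14,90),('pgrav',(597,300),.008,14,90)]:
    c=seg(s,np.array(p)/1.5-np.array([0,0]),t,r); cv2.drawContours(im,[c],-1,(0,255,0),1); print(n,*rect(s,c,z))
    if n=='clamp' : print(rect(s,c,.0),rect(s,c,.03))
cv2.imwrite('pics/seg1.png',cv2.resize(im[:300,50:490],None,fx=1.8,fy=1.8))
E
```

```text
[ 0.43245416 -0.24581453  0.23110608] [ 9.92005140e-01  1.26196969e-01 -3.55531965e-04  3.46242671e-05]
tinA [488.1   5.4] [40.  43.5] 77.3
loupe [ 465.5 -178.9] [25.5 36.7] 51.5
clamp [ 402.5 -259.5] [ 26.8 106.2] -67.5
(array([ 397.1, -261.3]), array([ 28.3, 112.2]), -67.5) (array([ 405.2, -258.5]), array([ 26. , 103.2]), -67.5)
ball [ 370.8 -331.2] [27.1 44.7] -75.4
ptin [ 510.3 -324.6] [52.  53.6] -72.4
ploupe [ 571.7 -354.2] [35.6 75.3] -25.3
pclamp [ 508.5 -405.3] [ 35.6 111.6] 64.9
pgrav [ 482.1 -461.8] [ 33.2 118.5] 64.8
```

View pics/seg1.png

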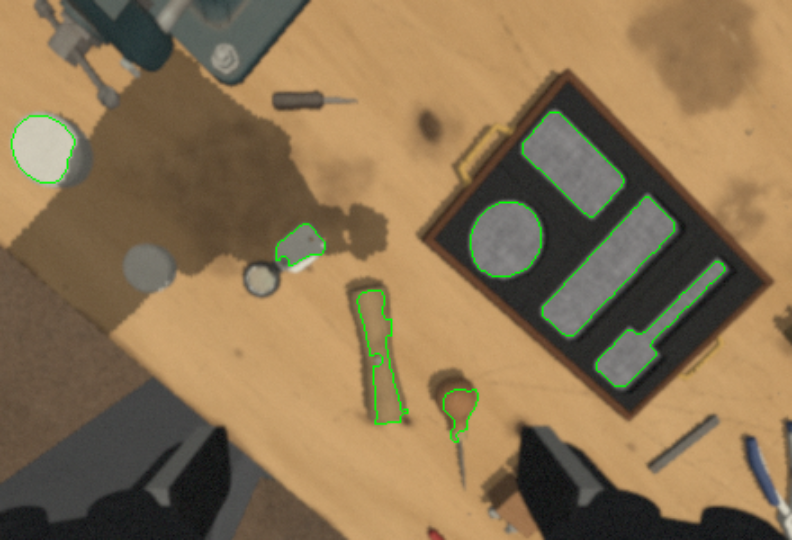

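Segmentation agrees with the top view within 2 mm for the pockets; the loose tools are ragged because of shadow. I lower over the clamp (about (402,-258), closing direction about 112°) for a close view.

Emit:
{"op": "jog_arm", "data": {
  "moves": [
    [[-8,-3,-27,0,0,2,1],[-8,-3,-27,0,0,2,1],[-8,-3,-27,0,0,2,1],[-6,-3,0,0,0,2,1],[0,0,0,0,0,0,1],[0,0,0,0,0,0,1],[0,0,0,0,0,0,1]]
  ]
}}

```text
time_s: 2.25
position: [0.4033, -0.2581, 0.1508]
eef_rot: [0.981, 0.194, 0.001, 0.0]
contact_force: [-0.3, 0.5, -0.2]
finger_gap: 1.006
finger_force: 0.0
```

```bash
python3 - <<'E'
from seg import *
import pickle
s=snap('wrist'); pickle.dump(s,open('wr3.pkl','wb')); st=env.read_state(); print(st['position'],st['eef_rot'])
print(proj(s,[[.402,-.258,.02],[.402,-.258,0]])*1.5)
save(s,'wr3.png')
E
```

```text
[ 0.40335918 -0.25790913  0.1508269 ] [9.80903216e-01 1.94495278e-01 5.39661618e-04 4.20563986e-04]
[[385.53046762 285.7940318 ]
 [385.51847828 279.36005752]]
```

View pics/wr3.png

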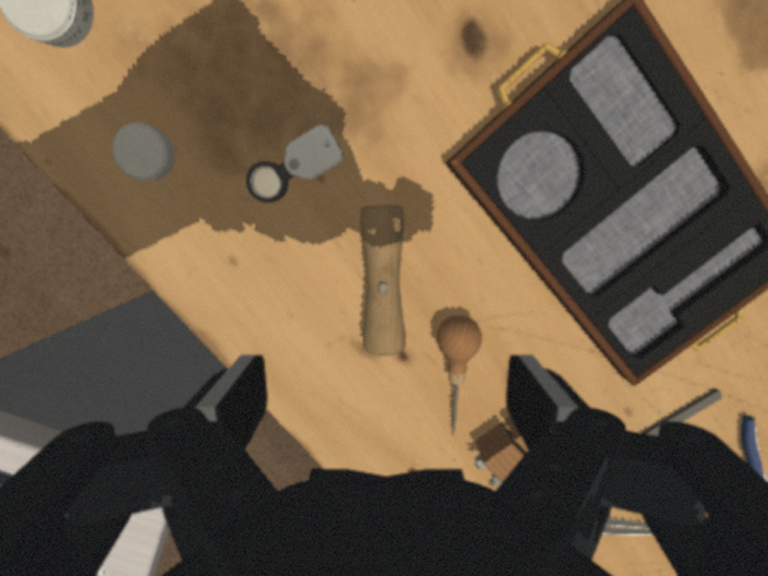

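The clamp lies upright in this view: ends (382,206) and (384,354), screw (383,287), right where projected. The ball is at (459,339), the graver tip at (454,433), the loupe case at (313,152) and the lens at (267,181).

```bash
python3 - <<'E'
from seg import *
import pickle
s=pickle.load(open('wr3.pkl','rb')); V=lambda p:np.array(p)/1.5
ang=lambda a,b:np.degrees(np.arctan2(*(b-a)[0,:2][::-1]))
a,b=w(s,V((384,354)),.027),w(s,V((382,206)),.027); print('clamp',a,b,(a+b)/2,np.linalg.norm(a-b),ang(a,b))
e=w(s,V([(362,287),(405,287)]),.02); print('waist?',e,np.linalg.norm(e[0]-e[1]))
e=w(s,V([(361,354),(407,354)]),.025);print('end',e.mean(0),np.linalg.norm(e[0]-e[1]))
a,b=w(s,V((459,338)),.016),w(s,V((454,433)),.003); print('graver',a,b,np.linalg.norm(a-b),ang(b,a))
a,b=w(s,V((313,152)),.012),w(s,V((267,181)),.006); print('loupe',a,b,np.linalg.norm(a-b),ang(b,a))
E
```

```text
clamp [[ 0.35681088 -0.27541134  0.027     ]] [[ 0.45192376 -0.23498108  0.027     ]] [[ 0.40436732 -0.25519621  0.027     ]] 0.10334924367115861 23.029208604807575
waist? [[ 0.39493153 -0.2431032   0.02      ]
 [ 0.40638056 -0.27093215  0.02      ]] 0.030092038918400416
end [ 0.35599983 -0.27573862  0.025     ] 0.033085372964627976
graver [[ 0.38507048 -0.32341004  0.016     ]] [[ 0.30391635 -0.35946539  0.003     ]] 0.08974954287061049 23.954733843134413
loupe [[ 0.46623967 -0.17967222  0.012     ]] [[ 0.43645006 -0.15564864  0.006     ]] 0.03873697681244562 -38.884144509456014
```

Every check fits: clamp 103 mm long, 30–33 mm wide, centre (404,-255.5), long axis 23°; graver 90 mm from ball to tip, axis 24°. I descend on the clamp with the TCP at z about 10 mm, so the fingertips stay above the foam later, and close.

Emit:
{"op": "jog_arm", "data": {
  "moves": [
    [[1,1,-40,0,0,0.6,1],[0,1,-40,0,0,0,1],[0,0.5,-40,0,0,0,1],[0,0,-21,0,0,0,1],[0,0,0,0,0,0,1],[0,0,0,0,0,0,-1],[0,0,0,0,0,0,-1],[0,0,0,0,0,0,-1],[0,0,0,0,0,0,-1],[0,0,0,0,0,0,-1],[0,0,0,0,0,0,-1]]
  ]
}}

```text
time_s: 3.4
position: [0.4045, -0.2554, 0.0107]
eef_rot: [0.98, 0.2, 0.001, 0.001]
contact_force: [-1.0, 1.3, 12.3]
finger_gap: 0.34
finger_force: 58.5
```

Emit:
{"op": "jog_arm", "data": {
  "moves": [
    [[0,0,20,0,0,0,-1],[0,0,30,0,0,0,-1],[0,0,30,0,0,0,-1],[13,-19,0,0,0,-8,-1],[14,-20,0,0,0,-8,-1],[15,-21,0,0,0,-8,-1],[16,-22,0,0,0,-8,-1],[16,-23,0,0,0,-8,-1],[16,-23,0,0,0,-8.4,-1],[14.5,-22,0,0,0,0,-1],[0,0,0,0,0,0,-1],[0,0,0,0,0,0,-1]]
  ]
}}

```text
time_s: 4.6
position: [0.508, -0.4049, 0.0893]
eef_rot: [0.976, -0.219, -0.0, -0.0]
contact_force: [-0.7, 0.4, -1.0]
finger_gap: 0.335
finger_force: 60.5
```

```bash
python3 - <<'E'
from seg import *
import pickle
s=snap('wrist'); s=snap('wrist'); pickle.dump(s,open('wr4.pkl','wb')); st=env.read_state(); print(st['position'],st['eef_rot'],st['contact_force'],st['finger_gap'],st['finger_force'])
u=np.array([np.cos(np.radians(-25.3)),np.sin(np.radians(-25.3))]);c=np.array([.509,-.4055])
print([proj(s,[[*(c+u*k),.012]]).round()*1.5 for k in(-.057,0,.057)])
save(s,'wr4.png')
E
```

```text
[ 0.50777932 -0.40407059  0.08940138] [ 9.75748909e-01 -2.18892164e-01 -3.04160923e-04 -4.41232426e-04] [ 0.49294639  1.14487089 -0.44022215] 0.3357451209690272 60.47918010503054
[array([[388.5, 393. ]]), array([[388.5, 303. ]]), array([[388.5, 199.5]])]
```

View pics/wr4.png

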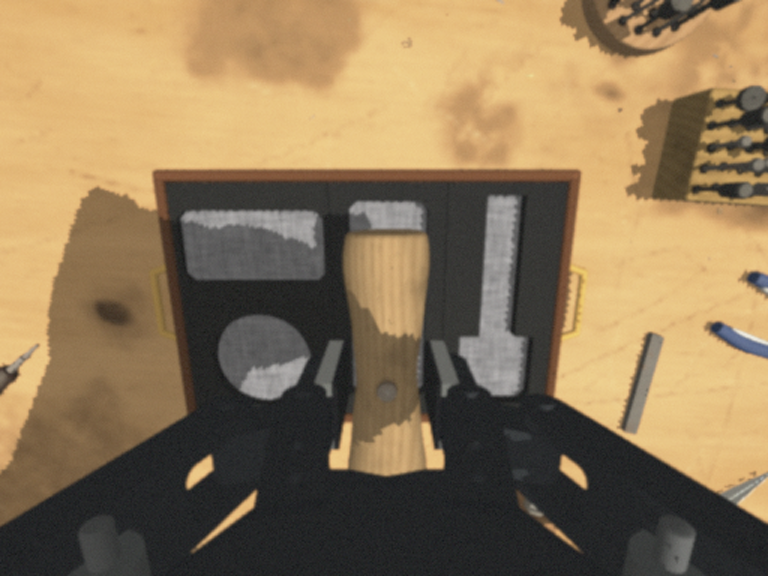

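The clamp hangs straight over its trough: clamp end at (387,235), trough at (387,215), block edges vertical. I lower in two stages, watching the force.

Emit:
{"op": "jog_arm", "data": {
  "moves": [
    [[0,0,-25,0,0,0,-1],[0,0,-25,0,0,0,-1],[0,0,-10,0,0,0,-1],[0,0,-4,0,0,0,-1],[0,0,-2,0,0,0,-1],[0,0,-1,0,0,0,-1],[0,0,0,0,0,0,-1],[0,0,0,0,0,0,-1]]
  ]
}}

```text
time_s: 5.5
position: [0.5086, -0.4053, 0.023]
eef_rot: [0.976, -0.219, 0.0, 0.0]
contact_force: [0.4, -0.9, -0.7]
finger_gap: 0.336
finger_force: 60.5
```

Emit:
{"op": "jog_arm", "data": {
  "moves": [
    [[0,0,-1,0,0,0,-1],[0,0,-1,0,0,0,-1],[0,0,0,0,0,0,-1],[0,0,0,0,0,0,-1]]
  ]
}}

```text
time_s: 5.9
position: [0.5083, -0.405, 0.0202]
eef_rot: [0.976, -0.219, -0.0, -0.0]
contact_force: [-0.2, -0.4, -0.2]
finger_gap: 0.333
finger_force: 60.5
```

Emit:
{"op": "jog_arm", "data": {
  "moves": [
    [[0,0,-1,0,0,0,-1],[0,0,0,0,0,0,-1],[0,0,-1,0,0,0,-1],[0,0,0,0,0,0,-1],[0,0,0,0,0,0,-1]]
  ]
}}

```text
time_s: 6.4
position: [0.5084, -0.4051, 0.0198]
eef_rot: [0.976, -0.219, 0.0, 0.0]
contact_force: [-4.6, 3.6, 16.0]
finger_gap: 0.341
finger_force: 62.1
```

Floor contact at TCP z 19.9 mm, so the pocket floor is about 9 mm above the bench. I open and rise.

Emit:
{"op": "jog_arm", "data": {
  "moves": [
    [[0,0,1,0,0,0,-0.2],[0,0,0,0,0,0,0],[0,0,0,0,0,0,0.2],[0,0,0,0,0,0,0.2],[0,0,10,0,0,0,0.2],[0,0,30,0,0,0,0.4],[0,0,40,0,0,0,1],[0,0,40,0,0,0,1],[0,0,0,0,0,0,1],[0,0,0,0,0,0,1]]
  ]
}}

```text
time_s: 7.4
position: [0.5088, -0.4054, 0.141]
eef_rot: [0.976, -0.219, 0.001, 0.0]
contact_force: [0.3, -0.3, 0.5]
finger_gap: 0.998
finger_force: 0.0
```

```bash
python3 - <<'E'
from seg import *
import pickle
s=snap('wrist'); s=snap('wrist'); pickle.dump(s,open('wr5.pkl','wb')); st=env.read_state(); print(st['position'],st['eef_rot'])
save(s,'wr5.png')
E
```

```text
[ 0.50792669 -0.40457757  0.13874924] [ 9.75710086e-01 -2.19064965e-01 -5.24891185e-04 -3.06729943e-04]
```

View pics/wr5.png

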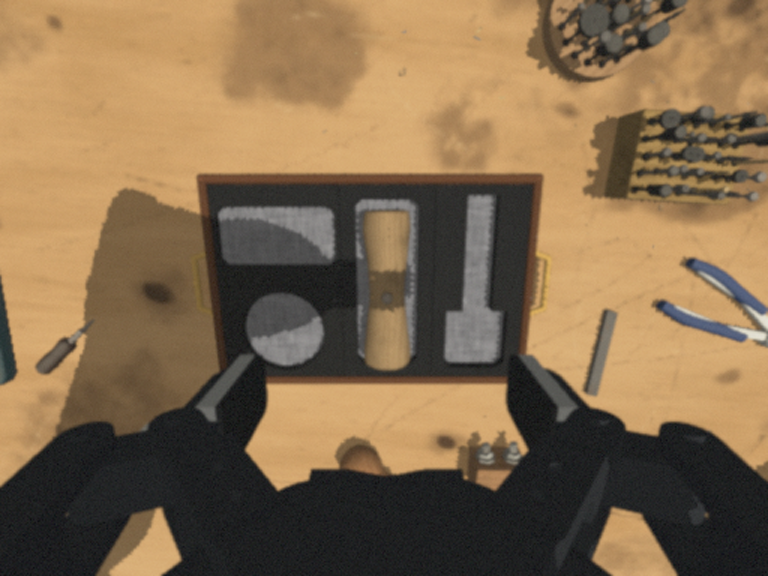

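The clamp sits in its trough: ends (387,210) and (387,370), a foam margin on both sides. I check it numerically and refine the pocket positions from this view.

```bash
python3 - <<'E'
from seg import *
import pickle
s=pickle.load(open('wr5.pkl','rb'));V=lambda p:np.array(p)/1.5
a,b=w(s,V((387,369)),.036),w(s,V((387,211)),.036); print('clamp',(a+b)/2,np.linalg.norm(a-b))
for n,q in [('pclamp floor corner pts',[(356,201),(416,201),(356,358),(416,358)]),('graver floor/top',[(480,195),(473,364)]),('tray in rim',[(208,184),(534,184),(222,376),(526,376)])]:
    print(n,w(s,V(q),.018 if 'rim' in n else .014).mean(0))
for n,p in [('ploupe',(270,225)),('pgrav',(475,340))]:
    print(n,*rect(s,seg(s,np.array(p)/1.5,30,80),.012))
E
```

```text
clamp [[ 0.50785141 -0.40455522  0.036     ]] 0.10334216928232225
pclamp floor corner pts [ 0.50953972 -0.40464136  0.014     ]
graver floor/top [ 0.48265013 -0.46041682  0.014     ]
tray in rim [ 0.51273859 -0.39605864  0.018     ]
ploupe [ 558.  -334.3] [117.1 172.1] -25.3
pgrav [ 476.4 -456.7] [ 39.1 102.4] 64.7
```

The clamp is within 2 mm of its pocket centre. Next the graver: move above the ball (385,-323), turning to a closing direction of 114°.

Emit:
{"op": "jog_arm", "data": {
  "moves": [
    [[-17,12,0,0,0,8,1],[-18,12,0,0,0,8,1],[-18,12,0,0,0,8,1],[-18,12,0,0,0,8,1],[-18,12,0,0,0,8,1],[-18,12,0,0,0,8,1],[-17,10,0,0,0,1.3,1],[0,0,0,0,0,0,1],[0,0,0,0,0,0,1],[0,0,0,0,0,0,1]]
  ]
}}

```text
time_s: 8.5
position: [0.3849, -0.3233, 0.1389]
eef_rot: [0.978, 0.208, -0.0, -0.0]
contact_force: [0.1, -0.3, -0.0]
finger_gap: 0.999
finger_force: 0.0
```

```bash
python3 - <<'E'
from seg import *
import pickle
s=snap('wrist'); s=snap('wrist'); pickle.dump(s,open('wr6.pkl','wb')); st=env.read_state(); print(st['position'],R.from_quat(st['eef_rot']).as_matrix()[:,1])
p=proj(s,[[.385,-.3234,.018]])[0]; print(p)
c=seg(s,p,16,35); print(rect(s,c,.016)); (x,y),r=cv2.minEnclosingCircle(c); print(x,y,r,w(s,[(x,y)],.016))
im=s['pixels'].copy(); cv2.drawContours(im,[c],-1,(0,255,0),1); s['pixels']=im; save(s,'wr6.png',(150,120,370,330),2.7)
E
```

```text
[ 0.38494173 -0.32323239  0.13894371] [ 4.06475004e-01 -9.13661881e-01 -1.95366830e-04]
[257.84258248 191.70536423]
(array([ 371.7, -327. ]), array([28.6, 45.3]), -86.8)
257.034423828125 204.00656127929688 21.3776912689209 [[ 0.37223335 -0.32817358  0.016     ]]
```

View pics/wr6.png

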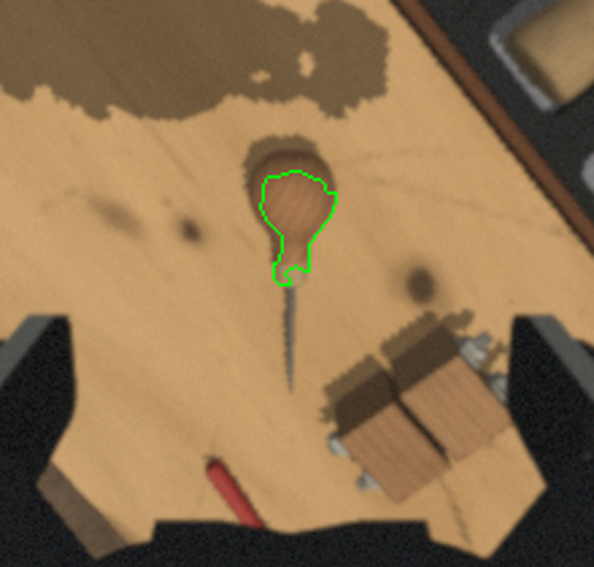

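The ball is centred at crop (293,192), which is pixel (258.5,191), where predicted (257.8,191.7). The blade hangs straight below it and the screw clamp is well clear. Descend to TCP z 9.5 and close.

Emit:
{"op": "jog_arm", "data": {
  "moves": [
    [[0,0,-40,0,0,0,1],[0,0,-40,0,0,0,1],[0,0,-35,0,0,0,1],[0,0,-14.4,0,0,0,1],[0,0,0,0,0,0,0.4],[0,0,0,0,0,0,0],[0,0,0,0,0,0,-0.2],[0,0,0,0,0,0,-1],[0,0,0,0,0,0,-1],[0,0,0,0,0,0,-1],[0,0,0,0,0,0,-1],[0,0,0,0,0,0,-1]]
  ]
}}

```text
time_s: 9.8
position: [0.385, -0.3236, 0.0113]
eef_rot: [0.978, 0.208, 0.001, 0.001]
contact_force: [-1.6, 0.8, 6.5]
finger_gap: 0.325
finger_force: 58.9
```

Emit:
{"op": "jog_arm", "data": {
  "moves": [
    [[0,0,10,0,0,0,-1],[0,0,20,0,0,0,-1],[0,0,30,0,0,0,-1],[0,0,30,0,0,0,-1],[0,0,0,0,0,0,-1],[0,0,0,0,0,0,-1]]
  ]
}}

```text
time_s: 10.4
position: [0.3847, -0.3234, 0.1012]
eef_rot: [0.978, 0.208, 0.001, 0.001]
contact_force: [-0.2, 1.0, -0.3]
finger_gap: 0.325
finger_force: 59.5
```

```bash
python3 - <<'E'
from seg import *
import pickle
s=snap('wrist'); s=snap('wrist'); pickle.dump(s,open('wr7.pkl','wb')); st=env.read_state(); print(st['position'],st['eef_rot'],st['finger_gap'])
save(s,'wr7.png',(130,130,390,350),2.6)
E
```

```text
[ 0.38394981 -0.32283575  0.09970434] [ 9.78180064e-01  2.07758739e-01 -1.89504629e-04 -1.79636479e-04] 0.32180696702323924
```

View pics/wr7.png

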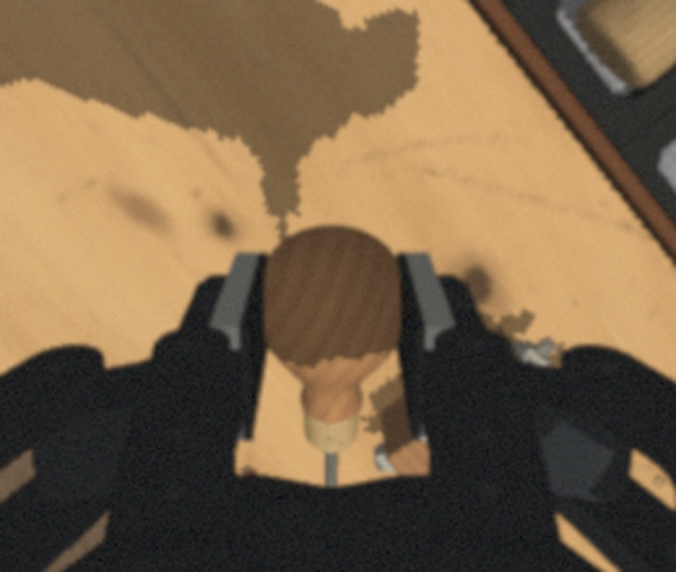

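The ball is held between the pads, neck and blade straight at crop (331,400–480). I carry it to the ball well at (447.5,-444.6), turning +130.7°.

Emit:
{"op": "jog_arm", "data": {
  "moves": [
    [[5.2,-10.1,0,0,0,8.2,-1],[5.2,-10.1,0,0,0,8.2,-1],[5.2,-10.1,0,0,0,8.2,-1],[5.2,-10.1,0,0,0,8.2,-1],[5.2,-10.1,0,0,0,8.2,-1],[5.2,-10.1,0,0,0,8.2,-1],[5.2,-10.1,0,0,0,8.2,-1],[5.2,-10.1,0,0,0,8.2,-1],[5.2,-10.1,0,0,0,8.2,-1],[5.2,-10.1,0,0,0,8.2,-1],[5.2,-10.1,0,0,0,8.2,-1],[5.4,-10.1,0,0,0,8.2,-1]]
  ]
}}

```text
time_s: 11.7
position: [0.4465, -0.4442, 0.0985]
eef_rot: [0.479, 0.878, 0.0, -0.001]
contact_force: [0.4, -0.1, -0.7]
finger_gap: 0.326
finger_force: 59.5
```

Emit:
{"op": "jog_arm", "data": {
  "moves": [
    [[0,0,0,0,0,8.2,-1],[0,0,0,0,0,8.2,-1],[0,0,0,0,0,8.2,-1],[0,0,0,0,0,7.7,-1],[0,0,0,0,0,0,-1],[0,0,0,0,0,0,-1],[0,0,0,0,0,0,-1]]
  ]
}}

```text
time_s: 12.4
position: [0.4468, -0.444, 0.0994]
eef_rot: [0.221, 0.975, 0.0, -0.0]
contact_force: [-0.9, 0.8, -0.1]
finger_gap: 0.324
finger_force: 59.5
```

```bash
python3 - <<'E'
from seg import *
s=snap('wrist');st=env.read_state(); t=R.from_quat(st['eef_rot']).as_matrix()[:,1]; print(st['position'],np.degrees(np.arctan2(t[1],t[0])),st['joint_positions'][6])
for n in ('scene','top'):
    s=snap(n); p=proj(s,[[.46,-.45,.08]])[0].astype(int); print(p); save(s,'g_%s.png'%n,(p[0]-75,p[1]-75,p[0]+75,p[1]+75),2.6)
a=cv2.hconcat([cv2.imread('pics/g_scene.png'),cv2.imread('pics/g_top.png')]); cv2.imwrite('pics/g2.png',a)
E
```

```text
[ 0.44689412 -0.44410584  0.09961567] 64.5521449932619 1.3100134634281002
[297 120]
[351 181]
```

View pics/g2.png

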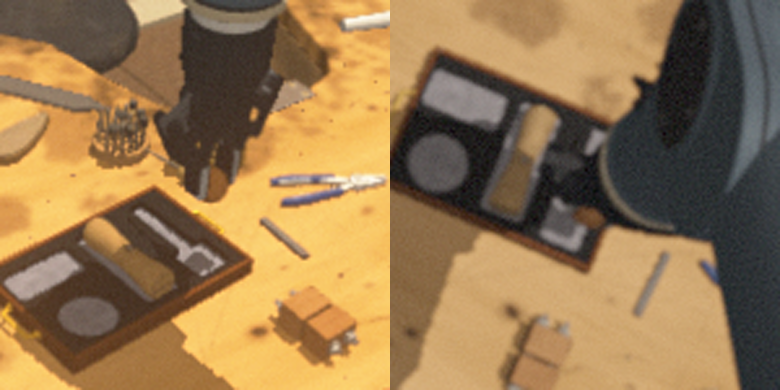

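The scene crop shows the ball at (213,183) with the blade running up-left from it; the top crop shows the ball over its well at (590,215). I compare the blade direction with a level one.

```bash
python3 - <<'E'
from seg import *
s=snap('scene'); c=np.array([297,120])-75
b=np.array([.4471,-.4443]); d=np.array([.904,-.427])
for l in (0,.03,.06,.092): print(l,[((proj(s,[[*(b+d*l),z]])[0]-c)*2.6).round() for z in((.104,) if l==0 else (.085,.095,.103))])
save(s,'g3.png',(c[0]+40,c[1]+40,c[0]+95,c[1]+90),10)
E
```

```text
0 [array([210., 183.])]
0.03 [array([186., 183.]), array([187., 175.]), array([187., 168.])]
0.06 [array([164., 168.]), array([165., 159.]), array([166., 152.])]
0.092 [array([142., 152.]), array([143., 143.]), array([143., 136.])]
```

View pics/g3.png

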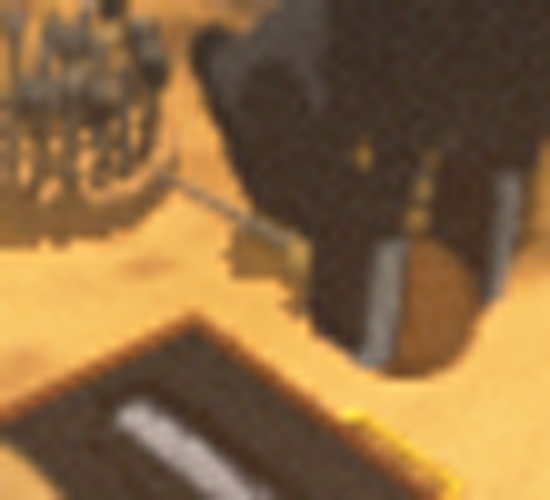

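The blade tip projects where a level graver should be, so there is no droop. Lowering.

Emit:
{"op": "jog_arm", "data": {
  "moves": [
    [[0.5,-0.5,-25,0,0,0,-1],[0,0,-25,0,0,0,-1],[0,0,-15,0,0,0,-1],[0,0,-7,0,0,0,-1],[0,0,-3,0,0,0,-1],[0,0,-2,0,0,0,-1],[0,0,-1,0,0,0,-1],[0,0,0,0,0,0,-1],[0,0,0,0,0,0,-1]]
  ]
}}

```text
time_s: 13.5
position: [0.4476, -0.445, 0.0224]
eef_rot: [0.219, 0.976, -0.0, 0.0]
contact_force: [0.5, -0.4, 0.0]
finger_gap: 0.328
finger_force: 59.5
```

Emit:
{"op": "jog_arm", "data": {
  "moves": [
    [[0,0,-1,0,0,0,-1],[0,0,0,0,0,0,-1],[0,0,0,0,0,0,-1]]
  ]
}}

```text
time_s: 13.8
position: [0.4474, -0.4448, 0.0209]
eef_rot: [0.219, 0.976, -0.0, 0.0]
contact_force: [1.1, 0.1, -1.2]
finger_gap: 0.328
finger_force: 59.5
```

Emit:
{"op": "jog_arm", "data": {
  "moves": [
    [[0,0,-1,0,0,0,-1],[0,0,0,0,0,0,-1],[0,0,0,0,0,0,-1]]
  ]
}}

```text
time_s: 14.1
position: [0.4475, -0.4448, 0.0204]
eef_rot: [0.219, 0.976, -0.0, 0.0]
contact_force: [-1.4, 0.9, 5.4]
finger_gap: 0.324
finger_force: 60.1
```

Emit:
{"op": "jog_arm", "data": {
  "moves": [
    [[0,0,-1,0,0,0,-1],[0,0,0,0,0,0,-1],[0,0,0,0,0,0,-1]]
  ]
}}

```text
time_s: 14.4
position: [0.4476, -0.4448, 0.0203]
eef_rot: [0.219, 0.976, -0.001, 0.0]
contact_force: [-4.1, 2.0, 14.9]
finger_gap: 0.328
finger_force: 61.2
```

Emit:
{"op": "jog_arm", "data": {
  "moves": [
    [[0,0,1.5,0,0,0,-0.2],[0,0,0,0,0,0,0],[0,0,0,0,0,0,0],[0,0,0,0,0,0,0],[0,0,10,0,0,0,0],[0,0,30,0,0,0,0],[0,0,40,0,0,0,1],[0,0,40,0,0,0,1],[0,0,0,0,0,0,1],[0,0,0,0,0,0,1]]
  ]
}}

```text
time_s: 15.4
position: [0.4477, -0.4451, 0.1418]
eef_rot: [0.219, 0.976, -0.001, 0.001]
contact_force: [-0.2, -1.1, -0.0]
finger_gap: 1.0
finger_force: 0.0
```

```bash
python3 - <<'E'
from seg import *
import pickle
s=snap('wrist'); s=snap('wrist'); pickle.dump(s,open('wr8.pkl','wb')); st=env.read_state(); t=R.from_quat(st['eef_rot']).as_matrix()[:,1]; print(st['position'],np.degrees(np.arctan2(t[1],t[0])))
save(s,'wr8.png')
E
```

```text
[ 0.44673121 -0.44458526  0.13968373] 64.6780572238006
```

View pics/wr8.png

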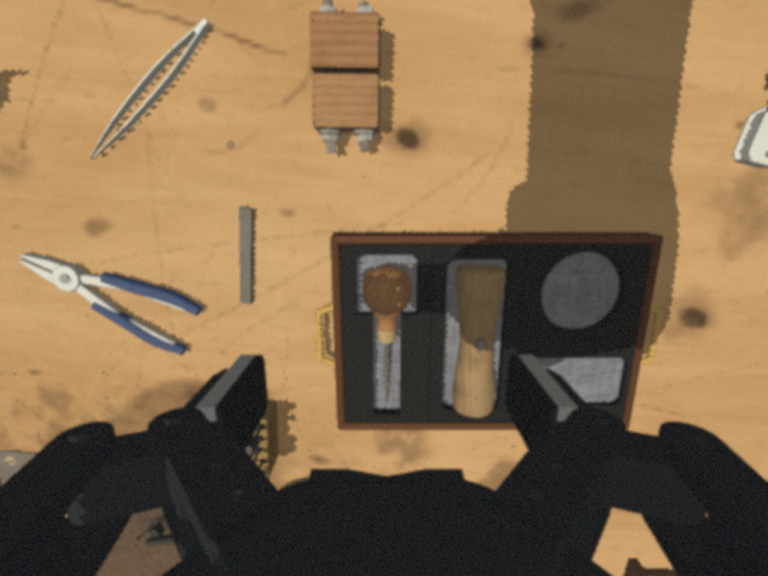

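The graver lies in its pocket: ball (387,290) in the well, blade to (388,402) in the slot, and the screw clamp is untouched. Next the loupe, case at (466,-179), closing direction 51.7°. On the way I verify numerically.

Emit:
{"op": "jog_arm", "data": {
  "moves": [
    [[2,33,0,0,0,-6.5,1],[2,33,0,0,0,-6.5,1],[2,33,0,0,0,0,1],[2,33,0,0,0,0,0.3],[2,33,0,0,0,0,0.3],[2,33,0,0,0,0,0.3],[3,33,0,0,0,0,0.3],[3.3,34.7,0,0,0,0,0.3],[0,0,0,0,0,0,0.3],[0,0,0,0,0,0,0.3],[0,0,0,0,0,0,0.3]]
  ]
}}

```text
time_s: 16.6
position: [0.4652, -0.1799, 0.1397]
eef_rot: [0.329, 0.944, -0.0, -0.001]
contact_force: [0.2, -0.7, 1.1]
finger_gap: 0.646
finger_force: 0.0
```

```bash
python3 - <<'E'
from seg import *
import pickle
s=pickle.load(open('wr8.pkl','rb')); V=lambda p:np.array(p)/1.5
a,b=w(s,V((387,290)),.027),w(s,V((388,402)),.012); d=(a-b)[0]; o=(.482-0,)
print('graver ball',a,'len',np.linalg.norm(d[:2]),'ang',np.degrees(np.arctan2(d[1],d[0])),'expected ball .4475 -.4446')
s=pickle.load(open('wr1.pkl','rb')); print('vice',w(s,V((270,68)),.01),w(s,V((168,88)),.04),w(s,V((205,58)),.06))
for _ in range(3): s=snap('wrist')
pickle.dump(s,open('wr9.pkl','wb')); st=env.read_state(); t=R.from_quat(st['eef_rot']).as_matrix()[:,1]; print(st['position'],np.degrees(np.arctan2(t[1],t[0])))
for z in(.012,):
    p=proj(s,[[.466,-.1793,z]])[0]; print(p,s['pixels'][int(p[1])-30:int(p[1])+31:6,int(p[0])-30:int(p[0])+31:6].mean(2).astype(int))
    for t in(10,18,26): c=seg(s,p,t,45); print(t,rect(s,c,z),c.min(0),c.max(0))
hs=cv2.cvtColor(s['pixels'],cv2.COLOR_RGB2HSV); x,y=p.astype(int)
m=(hs[:,:,1]<60).astype(np.uint8); k=np.zeros_like(m);k[y-50:y+60,x-60:x+60]=1;m*=k
for c in cv2.findContours(m,cv2.RETR_EXTERNAL,cv2.CHAIN_APPROX_NONE)[0]:
    if cv2.contourArea(c)>80: print(cv2.contourArea(c),rect(s,c.reshape(-1,2),.011),c.reshape(-1,2).min(0),c.reshape(-1,2).max(0))
E
```

```text
graver ball [[ 0.44819414 -0.4437511   0.027     ]] len 0.09107647802854389 ang 155.20183577605718 expected ball .4475 -.4446
vice [[ 0.56367811 -0.11217202  0.01      ]] [[ 0.52564076 -0.04902572  0.04      ]] [[ 0.5495739  -0.08266566  0.06      ]]
[ 0.46534086 -0.18007836  0.13998298] 51.5774843644145
[257.6869023  189.52847929] [[144 144 146 137 125 136 147  89 130 124  98]
 [146 142 140 141 132  51  58  75  85  85  68]
 [139 137 138 137 149 108  96  79  71  67  62]
 [137 140 139 133 120  80 112  98  75  68  70]
 [140 141 137 152 130 113 115 108  72  72  69]
 [140 138 141 166 157 111 110 106  98 106  67]
 [138 140 137 155 201 199 196 179 118 121 120]
 [141 140 137 142 201 170 196 172 127 121 123]
 [144 143 140 139 138 130 117 117 123 128 125]
 [138 137 136 131 135 119 115 119 123 131 126]
 [134 131 132 127 122 122 114 112 115 125 132]]
10 (array([ 461.3, -171.8]), array([17.6, 22.1]), 51.6) [252 171] [269 192]
18 (array([ 460.9, -171.5]), array([19.7, 23.1]), 51.6) [251 170] [270 192]
26 (array([ 488.7, -170.4]), array([50.2, 75.1]), 60.2) [250 167] [301 233]
111.5 (array([ 547.2, -167.6]), array([ 8.8, 21.5]), 54.4) [308 230] [316 248]
135.0 (array([ 471.8, -262.5]), array([ 9.9, 21.6]), 48.7) [197 230] [206 248]
1291.5 (array([ 452.5, -168.9]), array([25.8, 68.5]), 52.3) [245 139] [270 205]
```

The graver's ball is at (448,-444), about 1 mm from target, and its length checks. The loupe outline is 25.8×68.5 mm, centre (452.5,-169), axis -37.7°, so the grasp point is (465,-178.6). The vice base corner is over 100 mm away. Descend.

Emit:
{"op": "jog_arm", "data": {
  "moves": [
    [[0,1.3,-40,0,0,0.5,0.3],[0,0,-40,0,0,0,0.3],[0,0,-35,0,0,0,0.3],[0,0,-14,0,0,0,0.3],[0,0,-6,0,0,0,0.3],[0,0,0,0,0,0,0],[0,0,0,0,0,0,-0.3],[0,0,0,0,0,0,-1],[0,0,0,0,0,0,-1],[0,0,0,0,0,0,-1],[0,0,0,0,0,0,-1],[0,0,0,0,0,0,-1]]
  ]
}}

```text
time_s: 17.95
position: [0.4663, -0.1781, 0.0066]
eef_rot: [0.324, 0.946, -0.0, 0.001]
contact_force: [-1.7, -0.4, 7.7]
finger_gap: 0.275
finger_force: 59.5
```

Emit:
{"op": "jog_arm", "data": {
  "moves": [
    [[0,0,10,0,0,0,-1],[0,0,20,0,0,0,-1],[0,0,30,0,0,0,-1],[0,0,30,0,0,0,-1],[0,0,0,0,0,0,-1],[0,0,0,0,0,0,-1]]
  ]
}}

```text
time_s: 18.55
position: [0.466, -0.1782, 0.0965]
eef_rot: [0.324, 0.946, -0.0, 0.001]
contact_force: [-0.9, -0.4, -1.5]
finger_gap: 0.277
finger_force: 59.0
```

```bash
python3 - <<'E'
from seg import *
import pickle
s=snap('wrist'); s=snap('wrist'); pickle.dump(s,open('wr10.pkl','wb')); st=env.read_state(); t=R.from_quat(st['eef_rot']).as_matrix()[:,1]; print(st['position'],np.degrees(np.arctan2(t[1],t[0])),st['finger_gap'])
# where the loupe's case end and lens should show if it is in the hand
u=np.array([np.cos(np.radians(-37.7)),np.sin(np.radians(-37.7))]); P=st['position']
for n,l,h in [('case end',.019,.012),('case',0,.012),('lens',-.039,.005),('lens end',-.05,.005)]: 
    p=proj(s,[[*(P[:2]+u*l),P[2]-.006+h]])[0].astype(int); print(n,p,s['pixels'][p[1]-1:p[1]+2,p[0]-1:p[0]+2].mean((0,1)).astype(int))
hs=cv2.cvtColor(s['pixels'],cv2.COLOR_RGB2HSV); print(hs[150:300:8,258])
E
```

```text
[ 0.46518741 -0.17792756  0.09510618] 52.16742592585123 0.27581341817263727
case end [256 276] [190 150 103]
case [256 246] [117 115 106]
lens [255 174] [170 161 133]
lens end [255 154] [67 65 60]
[[ 17 120 164]
 [ 24  29 130]
 [ 19  68 203]
 [ 20  61 175]
 [ 21  55 161]
 [ 19  54 156]
 [ 16  37  75]
 [ 23  31  75]
 [ 27  19 118]
 [ 14  33  85]
 [ 23  25 121]
 [ 27  22 118]
 [ 25  24 119]
 [ 23  28 118]
 [ 23  22  93]
 [ 27  25 204]
 [ 16 117 191]
 [ 17 118 192]
 [ 17 119 186]]
```

The loupe is in the hand: the black rim at row 154 and the case end near row 272 match a level hold, about 1.5 mm towards the lens. I carry it over its pocket with a turn of -77.5°.

Emit:
{"op": "jog_arm", "data": {
  "moves": [
    [[9.8,-19,0,0,0,-7.7,-1],[9.8,-19,0,0,0,-7.7,-1],[9.8,-19,0,0,0,-7.7,-1],[9.8,-19,0,0,0,-7.7,-1],[9.8,-19,0,0,0,-7.7,-1],[9.8,-19,0,0,0,-7.7,-1],[9.8,-19,0,0,0,-7.7,-1],[9.8,-19,0,0,0,-7.7,-1],[9.8,-19,0,0,0,-7.7,-1],[9.8,-19,0,0,0,-8.2,-1],[0,0,0,0,0,0,-1],[0,0,0,0,0,0,-1]]
  ]
}}

```text
time_s: 19.85
position: [0.5631, -0.3671, 0.0939]
eef_rot: [0.844, 0.536, -0.001, -0.001]
contact_force: [-0.4, 0.4, -1.2]
finger_gap: 0.275
finger_force: 59.0
```

```bash
python3 - <<'E'
from seg import *
import pickle
for _ in range(3): s=snap('wrist')
pickle.dump(s,open('wr11.pkl','wb')); st=env.read_state(); t=R.from_quat(st['eef_rot']).as_matrix()[:,1]; print(st['position'],np.degrees(np.arctan2(t[1],t[0])),st['finger_gap'])
p=proj(s,[[.5713-.022,-.354-.047,.01],[.5713+.016,-.354+.0347,.013]]); print(p)
hs=cv2.cvtColor(s['pixels'],cv2.COLOR_RGB2HSV)
print(hs[100:290:6,int(p[1][0]),1:].tolist())
E
```

```text
[ 0.56334883 -0.36652048  0.09486889] -25.167771252797746 0.27210735394011837
[[259.64894914 240.8737638 ]
 [259.50619735 141.01967368]]
[[112, 125], [114, 125], [115, 124], [114, 127], [112, 125], [118, 65], [68, 34], [0, 78], [3, 81], [26, 50], [19, 136], [14, 161], [16, 164], [15, 166], [14, 164], [16, 159], [32, 48], [20, 51], [36, 57], [27, 141], [34, 105], [29, 107], [24, 139], [24, 137], [25, 135], [15, 235], [15, 236], [27, 151], [17, 230], [69, 193], [109, 176], [43, 60]]
```

Emit:
{"op": "jog_arm", "data": {
  "moves": [
    [[1.2,-2,-25,0,0,0,-1],[0,0,-25,0,0,0,-1],[0,0,-12,0,0,0,-1],[0,0,-6,0,0,0,-1],[0,0,-3,0,0,0,-1],[0,0,-2,0,0,0,-1],[0,0,0,0,0,0,-1],[0,0,0,0,0,0,-1]]
  ]
}}

```text
time_s: 20.8
position: [0.5653, -0.3699, 0.0231]
eef_rot: [0.845, 0.535, 0.0, 0.0]
contact_force: [1.2, -0.8, 0.2]
finger_gap: 0.279
finger_force: 59.0
```

Emit:
{"op": "jog_arm", "data": {
  "moves": [
    [[0,0,-1,0,0,0,-1],[0,0,0,0,0,0,-1],[0,0,0,0,0,0,-1]]
  ]
}}

```text
time_s: 21.1
position: [0.565, -0.3698, 0.0215]
eef_rot: [0.845, 0.535, 0.0, 0.0]
contact_force: [-0.3, -0.2, -0.1]
finger_gap: 0.27
finger_force: 59.0
```

Emit:
{"op": "jog_arm", "data": {
  "moves": [
    [[-0.5,1.2,-1,0,0,0,-1],[0,0,0,0,0,0,-1],[0,0,0,0,0,0,-1]]
  ]
}}

```text
time_s: 21.4
position: [0.5644, -0.3684, 0.0203]
eef_rot: [0.845, 0.535, -0.0, -0.0]
contact_force: [-0.3, 0.8, -0.4]
finger_gap: 0.279
finger_force: 59.0
```

Emit:
{"op": "jog_arm", "data": {
  "moves": [
    [[0,0,-1,0,0,0,-1],[0,0,0,0,0,0,-1],[0,0,0,0,0,0,-1]]
  ]
}}

```text
time_s: 21.7
position: [0.5645, -0.3686, 0.0197]
eef_rot: [0.845, 0.535, 0.0, 0.0]
contact_force: [-1.2, 1.1, 2.9]
finger_gap: 0.273
finger_force: 59.5
```

Contact at TCP z 19.7, where 19.6 was expected. Release and rise.

Emit:
{"op": "jog_arm", "data": {
  "moves": [
    [[0,0,0.5,0,0,0,-0.3],[0,0,0,0,0,0,-0.2],[0,0,0,0,0,0,-0.2],[0,0,0,0,0,0,-0.2],[0,0,10,0,0,0,-0.2],[0,0,30,0,0,0,0.3],[0,0,40,0,0,0,1],[0,0,40,0,0,0,1],[0,0,0,0,0,0,1],[0,0,0,0,0,0,1]]
  ]
}}

```text
time_s: 22.7
position: [0.565, -0.3689, 0.1417]
eef_rot: [0.845, 0.535, 0.001, 0.001]
contact_force: [-0.9, -0.4, -0.6]
finger_gap: 1.001
finger_force: 0.0
```

```bash
python3 - <<'E'
from seg import *
import pickle
for _ in range(2): s=snap('wrist')
pickle.dump(s,open('wr12.pkl','wb')); st=env.read_state(); t=R.from_quat(st['eef_rot']).as_matrix()[:,1]; print(st['position'],np.degrees(np.arctan2(t[1],t[0])))
p=proj(s,[[.5713,-.354,.014]])[0].astype(int); print(p)
hs=cv2.cvtColor(s['pixels'],cv2.COLOR_RGB2HSV)
print('down',hs[p[1]-50:p[1]+50:4,p[0],2].tolist()); print('across',hs[p[1]+18,p[0]-50:p[0]+50:3,2].tolist())
# tin in the scene view
s=snap('scene'); q=proj(s,[[.486,.002,.02],[.42,-.075,.02]]).astype(int); print(q)
m=q.mean(0).astype(int); save(s,'tins.png',(m[0]-70,m[1]-60,m[0]+70,m[1]+60),5)
E
```

```text
[ 0.56384192 -0.36834161  0.13937003] -25.314953717942586
[257 174]
down [112, 59, 41, 60, 47, 138, 155, 157, 154, 152, 72, 82, 158, 164, 172, 231, 230, 229, 229, 221, 197, 203, 37, 43, 44]
across [120, 87, 48, 46, 46, 42, 45, 46, 47, 44, 64, 123, 133, 225, 229, 231, 227, 231, 231, 229, 231, 213, 118, 44, 47, 47, 45, 50, 106, 117, 198, 203, 199, 205]
[[189 277]
 [240 259]]
```

View pics/tins.png

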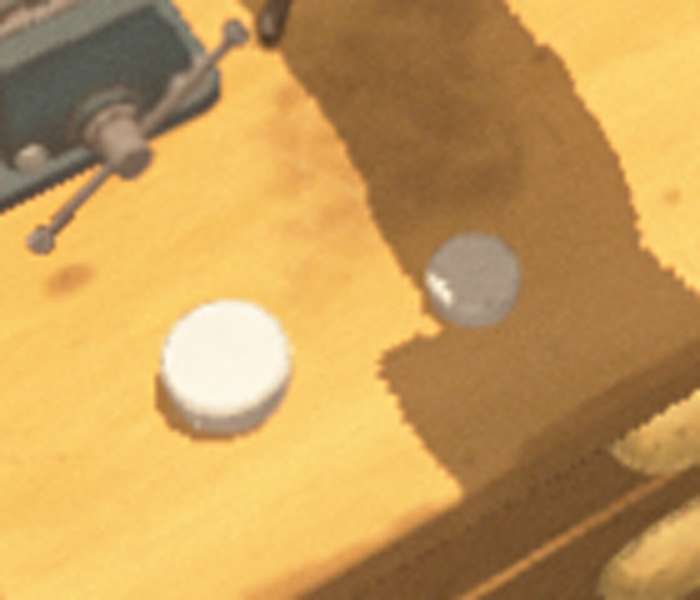

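The crop shows tin A at (225,365), about 26 px wide and measured at 48 mm, and tin B at (472,280), about 19 px and 35 mm. A fits the 49 mm description and stands in front of the vice with its handle at (40,240). I check the loupe's ends more finely and measure tin A in both fixed views.

```bash
python3 - <<'E'
from seg import *
import pickle
s=pickle.load(open('wr12.pkl','rb')); hs=cv2.cvtColor(s['pixels'],cv2.COLOR_RGB2HSV)
e=np.array([.427,.904]); o=np.array([.5713,-.354]); 
for y in list(range(122,148,2))+list(range(200,226,2)):
    P=[w(s,[(257,y)],z)[0,:2] for z in(.014,.022)]; print(y,hs[y,257].tolist(),[int(1000*((q-o)@e)) for q in P])
for n in('top','scene'):
    s=snap(n); g=proj(s,[[.487,.003,.02]])[0]
    c=seg(s,g,25,30)
    (x,y),r=cv2.minEnclosingCircle(c); print(n,rect(s,c,.02))
E
```

```text
122 [17, 112, 114] [51, 51]
124 [16, 114, 112] [50, 50]
126 [14, 126, 75] [48, 48]
128 [11, 130, 59] [46, 46]
130 [11, 109, 56] [44, 44]
132 [10, 37, 41] [42, 42]
134 [90, 10, 26] [40, 40]
136 [135, 9, 60] [38, 39]
138 [30, 4, 66] [36, 37]
140 [0, 5, 47] [34, 35]
142 [23, 25, 82] [32, 33]
144 [33, 17, 138] [30, 31]
146 [30, 13, 152] [29, 29]
200 [28, 18, 221] [-26, -24]
202 [23, 26, 178] [-28, -26]
204 [27, 23, 197] [-30, -28]
206 [25, 15, 225] [-32, -30]
208 [24, 20, 203] [-35, -32]
210 [24, 14, 93] [-37, -34]
212 [0, 21, 37] [-39, -36]
214 [158, 24, 43] [-41, -39]
216 [30, 18, 43] [-44, -41]
218 [23, 44, 46] [-46, -43]
220 [23, 46, 44] [-48, -45]
222 [143, 23, 45] [-50, -47]
224 [120, 8, 66] [-53, -49]
top (array([485.4,   3.5]), array([47.8, 48.3]), -1.4)
scene (array([486.3,   5.5]), array([45.4, 46.2]), -12.1)
```

The loupe spans -33.5 to +35 mm about its pocket centre, so it is centred and lying in its pocket. Next the tin at about (486,4), closing along block x (64.7°), with the camera side away from the vice.

Emit:
{"op": "jog_arm", "data": {
  "moves": [
    [[-16,31,0,0,0,8.2,1],[-16,31,0,0,0,8.2,1],[-16,31,0,0,0,8.2,1],[-16,31,0,0,0,8.2,1],[-15,31,0,0,0,8.2,1],[0,31,0,0,0,8.2,1],[0,31,0,0,0,8.2,1],[0,31,0,0,0,8.2,1],[0,31,0,0,0,8.2,1],[0,31,0,0,0,8.2,1],[0,31,0,0,0,8,1],[0,32,0,0,0,0,1]]
  ]
}}

```text
time_s: 24.15
position: [0.485, 0.0054, 0.1393]
eef_rot: [0.217, 0.976, 0.0, -0.001]
contact_force: [0.7, 0.1, -0.5]
finger_gap: 1.0
finger_force: 0.0
```

Emit:
{"op": "jog_arm", "data": {
  "moves": [
    [[0,0,0,0,0,0,1],[0,0,0,0,0,0,1],[0,0,0,0,0,0,1],[0,0,0,0,0,0,1]]
  ]
}}

```text
time_s: 24.55
position: [0.4853, 0.0032, 0.1396]
eef_rot: [0.22, 0.975, -0.0, -0.0]
contact_force: [0.3, 0.0, -0.3]
finger_gap: 1.001
finger_force: 0.0
```

```bash
python3 - <<'E'
from seg import *
import pickle
for _ in range(2): s=snap('wrist')
pickle.dump(s,open('wr13.pkl','wb')); st=env.read_state(); t=R.from_quat(st['eef_rot']).as_matrix()[:,1]; print(st['position'],np.degrees(np.arctan2(t[1],t[0])))
g=proj(s,[[.486,.004,.02]])[0]; print(g)
for t in(15,25,35): 
    c=seg(s,g,t,45); print(t,rect(s,c,.02),c.min(0),c.max(0))
hs=cv2.cvtColor(s['pixels'],cv2.COLOR_RGB2HSV);x,y=g.astype(int)
print('across',hs[y,x-40:x+41:3,1:].tolist()); print('down',hs[y-40:y+41:3,x,1:].tolist())
E
```

```text
[0.48538329 0.00348804 0.1397388 ] 64.59027131454421
[257.47856517 191.46344357]
15 (array([486.9,   6.4]), array([33.2, 44.6]), -25.4) [238 175] [282 207]
25 (array([478.2,  19.7]), array([63.1, 64.7]), -23.0) [237 146] [301 208]
35 (array([478.7,  18.1]), array([65.2, 67.3]), -23.0) [234 146] [301 210]
across [[125, 178], [122, 177], [121, 181], [123, 183], [120, 180], [121, 183], [66, 186], [30, 128], [29, 114], [24, 116], [27, 115], [31, 117], [25, 111], [20, 113], [25, 111], [22, 114], [23, 113], [27, 115], [25, 113], [27, 113], [24, 116], [20, 112], [91, 106], [110, 109], [116, 108], [115, 109], [105, 109]]
down [[115, 191], [115, 190], [116, 189], [117, 187], [119, 187], [102, 152], [27, 159], [28, 206], [28, 204], [27, 201], [25, 122], [22, 114], [25, 114], [25, 113], [25, 111], [26, 116], [21, 109], [23, 111], [29, 159], [29, 195], [30, 195], [76, 168], [119, 186], [123, 185], [117, 190], [118, 188], [120, 187]]
```

```bash
python3 - <<'E'
from seg import *
import pickle
s=pickle.load(open('wr13.pkl','rb')); hs=cv2.cvtColor(s['pixels'],cv2.COLOR_RGB2HSV)
m=(hs[:,:,1]<62).astype(np.uint8); k=np.zeros_like(m); k[155:228,215:300]=1; m*=k
m=cv2.morphologyEx(m,cv2.MORPH_OPEN,np.ones((5,5),np.uint8))
c=max(cv2.findContours(m,cv2.RETR_EXTERNAL,cv2.CHAIN_APPROX_NONE)[0],key=cv2.contourArea).reshape(-1,2)
print(c.min(0),c.max(0),rect(s,c,.02),rect(s,c,.01))
E
```

```text
[236 167] [282 213] (array([486.1,   5.1]), array([46.4, 47.7]), 19.7) (array([488.4,   4.1]), array([48.2, 49.6]), 19.7)
```

Tin centre is (486.3,5), about 48–49 mm across. Descend and grip.

Emit:
{"op": "jog_arm", "data": {
  "moves": [
    [[1,1.5,-40,0,0,0,1],[0,0,-40,0,0,0,1],[0,0,-35,0,0,0,1],[0,0,-13,0,0,0,1],[0,0,-4.7,0,0,0,1],[0,0,0,0,0,0,0.6],[0,0,0,0,0,0,0.3],[0,0,0,0,0,0,-1],[0,0,0,0,0,0,-1],[0,0,0,0,0,0,-1],[0,0,0,0,0,0,-1]]
  ]
}}

```text
time_s: 25.75
position: [0.4871, 0.0058, 0.0088]
eef_rot: [0.219, 0.976, -0.0, 0.001]
contact_force: [-2.6, 0.7, 13.1]
finger_gap: 0.517
finger_force: 59.2
```

Emit:
{"op": "jog_arm", "data": {
  "moves": [
    [[0,0,10,0,0,0,-1],[0,0,20,0,0,0,-1],[0,0,30,0,0,0,-1],[0,0,40,0,0,0,-1],[0,0,0,0,0,0,-1],[0,0,0,0,0,0,-1],[0,0,0,0,0,0,-1]]
  ]
}}

```text
time_s: 26.45
position: [0.486, 0.0055, 0.107]
eef_rot: [0.219, 0.976, -0.0, -0.0]
contact_force: [0.2, 0.8, -0.2]
finger_gap: 0.512
finger_force: 61.5
```

```bash
python3 - <<'E'
from seg import *
import pickle
for _ in range(2): s=snap('wrist')
pickle.dump(s,open('wr14.pkl','wb')); st=env.read_state(); P=st['position']; print(P,st['finger_gap'])
hs=cv2.cvtColor(s['pixels'],cv2.COLOR_RGB2HSV); z=P[2]-.008+.02
g=proj(s,[[P[0],P[1],z]])[0].astype(int); d=np.array([-.904,.427])
e=proj(s,[[*(P[:2]+d*k),z] for k in(.0245,-.0245)]); print(g,e.round(1))
print([(y,*hs[y,g[0],1:].tolist()) for y in range(int(e[0,1])-14,int(e[0,1])+14,2)]); print([(y,*hs[y,g[0],1:].tolist()) for y in range(int(e[1,1])-14,int(e[1,1])+16,2)])
E
```

```text
[0.48576463 0.00577332 0.10648   ] 0.5173472137080861
[256 251] [[256.1 207.7]
 [256.3 291.5]]
[(193, 113, 117), (195, 114, 114), (197, 113, 117), (199, 102, 115), (201, 38, 102), (203, 27, 96), (205, 28, 100), (207, 22, 115), (209, 21, 120), (211, 22, 116), (213, 28, 126), (215, 26, 126), (217, 27, 122), (219, 22, 126)]
[(277, 25, 121), (279, 28, 181), (281, 28, 210), (283, 28, 212), (285, 30, 210), (287, 54, 189), (289, 122, 188), (291, 122, 172), (293, 95, 107), (295, 41, 75), (297, 35, 73), (299, 44, 92), (301, 33, 93), (303, 33, 86), (305, 28, 82)]
```

The tin is held level, about 1.5 mm towards the front of the grip. I lift a little more and carry it to the round pocket (TCP target (511.5,-325.6)).

Emit:
{"op": "jog_arm", "data": {
  "moves": [
    [[0,0,20,0,0,0,-1],[0,-25,0,0,0,0,-1],[0,-35,0,0,0,0,-1],[0,-40,0,0,0,0,-1],[0,-40,0,0,0,0,-1],[0,-40,0,0,0,0,-1],[6,-40,0,0,0,0,-1],[6,-40,0,0,0,0,-1],[6,-36,-10,0,0,0,-1],[6,-25,-20,0,0,0,-1],[1.5,-10,-10,0,0,0,-1],[0,0,0,0,0,0,-1]]
  ]
}}

```text
time_s: 27.75
position: [0.5105, -0.3254, 0.0847]
eef_rot: [0.22, 0.976, 0.001, -0.002]
contact_force: [0.5, 1.1, -1.3]
finger_gap: 0.516
finger_force: 61.5
```

Emit:
{"op": "jog_arm", "data": {
  "moves": [
    [[0,0,-10,0,0,0,-1],[0,0,-10,0,0,0,-1],[0,0,0,0,0,0,-1],[0,0,0,0,0,0,-1]]
  ]
}}

```text
time_s: 28.15
position: [0.5121, -0.3242, 0.0673]
eef_rot: [0.218, 0.976, 0.0, -0.0]
contact_force: [-0.8, -0.6, -1.1]
finger_gap: 0.519
finger_force: 61.5
```

Emit:
{"op": "jog_arm", "data": {
  "moves": [
    [[-0.5,-1.2,-20,0,0,0,-1],[0,0,-15,0,0,0,-1],[0,0,-6,0,0,0,-1],[0,0,-3,0,0,0,-1],[0,0,-1,0,0,0,-1],[0,0,0,0,0,0,-1],[0,0,0,0,0,0,-1]]
  ]
}}

```text
time_s: 28.85
position: [0.5117, -0.3264, 0.0227]
eef_rot: [0.219, 0.976, -0.0, 0.0]
contact_force: [1.3, 0.6, 0.1]
finger_gap: 0.52
finger_force: 61.5
```

Emit:
{"op": "jog_arm", "data": {
  "moves": [
    [[0,0,-1,0,0,0,-1],[0,0,0,0,0,0,-1],[0,0,-1,0,0,0,-1],[0,0,0,0,0,0,-1],[0,0,0,0,0,0,-1]]
  ]
}}

```text
time_s: 29.35
position: [0.5114, -0.3262, 0.0202]
eef_rot: [0.219, 0.976, -0.0, -0.0]
contact_force: [-0.0, -0.1, 0.3]
finger_gap: 0.519
finger_force: 61.5
```

Emit:
{"op": "jog_arm", "data": {
  "moves": [
    [[0,0.5,-1,0,0,0,-1],[0,0,0,0,0,0,-1],[0,0,0,0,0,0,-1]]
  ]
}}

```text
time_s: 29.65
position: [0.5114, -0.3257, 0.0192]
eef_rot: [0.219, 0.976, -0.0, -0.0]
contact_force: [0.1, -0.3, -0.8]
finger_gap: 0.516
finger_force: 61.5
```

Emit:
{"op": "jog_arm", "data": {
  "moves": [
    [[0,0,-0.7,0,0,0,-1],[0,0,0,0,0,0,-1],[0,0,0,0,0,0,-1]]
  ]
}}

```text
time_s: 29.95
position: [0.5115, -0.3258, 0.0189]
eef_rot: [0.219, 0.976, -0.0, 0.0]
contact_force: [-2.3, 0.7, 5.4]
finger_gap: 0.52
finger_force: 62.1
```

Contact at 18.9, as expected. Release, rise and check.

Emit:
{"op": "jog_arm", "data": {
  "moves": [
    [[0,0,0.5,0,0,0,0.15],[0,0,0,0,0,0,0.25],[0,0,0,0,0,0,0.25],[0,0,0,0,0,0,0.25],[0,0,10,0,0,0,0.25],[0,0,30,0,0,0,0.4],[0,0,40,0,0,0,1],[0,0,40,0,0,0,1],[0,0,40,0,0,0,1],[-10,30,0,0,0,0,1],[-10,30,0,0,0,0,1],[0,0,0,0,0,0,1]]
  ]
}}

```text
time_s: 31.15
position: [0.4908, -0.2615, 0.1806]
eef_rot: [0.217, 0.976, 0.0, 0.0]
contact_force: [1.2, -0.7, 0.1]
finger_gap: 0.996
finger_force: 0.0
```

Emit:
{"op": "jog_arm", "data": {
  "moves": [
    [[-5,40,0,0,0,0,1],[-5,40,0,0,0,0,1],[-5,40,0,0,0,0,1],[-5,40,0,0,0,0,1],[0,0,0,0,0,0,1],[0,0,0,0,0,0,1],[0,0,0,0,0,0,1]]
  ]
}}

```text
time_s: 31.85
position: [0.4717, -0.107, 0.1791]
eef_rot: [0.22, 0.976, -0.0, 0.0]
contact_force: [0.4, -0.2, -0.4]
finger_gap: 0.998
finger_force: 0.0
```

```bash
python3 - <<'E'
from seg import *
import pickle
s=snap('scene'); g=proj(s,[[.51,-.395,.02]])[0].astype(int); save(s,'f1.png',(g[0]-70,g[1]-75,g[0]+70,g[1]+75),3.6)
t=snap('top'); g=proj(t,[[.51,-.395,.02]])[0].astype(int); save(t,'f2.png',(g[0]-65,g[1]-75,g[0]+65,g[1]+75),2.2)
a,b=cv2.imread('pics/f1.png'),cv2.imread('pics/f2.png'); b=cv2.copyMakeBorder(b,0,a.shape[0]-b.shape[0],0,0,cv2.BORDER_CONSTANT)
cv2.imwrite('pics/f.png',cv2.hconcat([a,b])); print(a.shape,b.shape)
for n,v in(('top',t),('scene',s)):
    h=cv2.cvtColor(v['pixels'],cv2.COLOR_RGB2HSV)
    for nm,P,thr in(('tin',(.510,-.325,.030),None),('loupe',(.5648,-.3675,.026),None)):
        p=proj(v,[P])[0]; c=seg(v,p,25,20); print(n,nm,p.round(),rect(v,c,P[2]))
E
```

```text
(540, 504, 3) (540, 286, 3)
top tin [294. 166.] (array([ 511.1, -326.6]), array([44., 45.]), 87.9)
top loupe [310. 145.] (array([ 563.4, -368.4]), array([27.7, 37.2]), -23.9)
scene tin [256. 161.] (array([ 506.8, -322.7]), array([35. , 47.3]), 25.4)
scene loupe [243. 144.] (array([ 570.5, -373.1]), array([ 94.9, 147.2]), 29.4)
```

View pics/f.png

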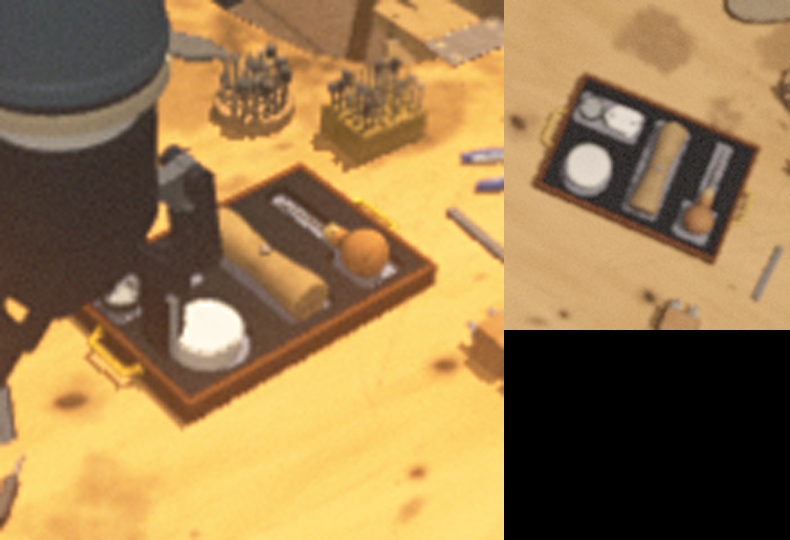

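The final picture shows all four in their pockets: tin (588,167), loupe (610,117), clamp (658,165) and graver (706,190) in the top crop. Tin and loupe measure within 2 mm, and the gripper is clear. I hand it in.

```bash
python3 -c "
from cell import env
print(env.sign_off())"
```

```text
the job is handed in; nothing more can be done
None
```

The graver, ring clamp, loupe and 49 mm tin each lie in their own pocket, within about 2 mm of centre by camera; I never touched the screw clamp or burnisher, and the job was handed in at about 32 s (no verdict was returned).

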